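Pack two soap gift trays from the stock on the bench

ROBOT

A 6-joint arm with a two-finger parallel gripper is mounted at the origin on the work surface. World frame = base frame: x ahead of the robot, y to its left, z up, the work surface at z = 0. Lengths are in mm, angles in rad, forces in N, time in s.
With the tool pointing down it reaches from about 350 to 725 mm from the base axis. Payload 4.3 kg.
Tool frame: the origin (TCP) lies on the centre line of the jaws, within the pads' length; the fingertips stand 17 mm ahead of it and the grasp point (between the pads) lies 2 mm behind it; z points along the fingers, y is the line along which they close (so a half turn about z gives the same grasp; the last joint's range is limited). The gripper opens to 85 mm and grips with 20 to 120 N. Pads are 22 mm wide; open, the fingers measure 114 mm over their backs; the gripper's body (76 mm by 85 mm) begins 54 mm behind the grasp point. The pads swing forward as they close: fully open they stand 13 mm farther back than shut.
Start: joints at [1.013, 0.377, 0.081, 1.274, 0, 1.46], TCP at [248.977, 518.339, 248.329] pointing down, gripper open.
Joint ranges: [-2.72, 2.72], [-0.84, 1.66], [-1.02, 1.22], [-1.77, 2.12], [-1.37, 1.28], [-3.14, 3.14]. Speed limits (rad/s): [2.57, 2.57, 3.14, 3.14, 3.14, 3.14].

INTERFACE

Orientations are given as a rotation vector (axis times angle).
In Python, from rig import ctrl, viewer, workorder gives the robot as it stands. Calls block until the motion is done:
- ctrl.reach(position, orientation): joint-space move of the TCP to a pose.
- ctrl.move_linear(position, v=150, orientation=None, max_force=None): straight line of the TCP; orientation=None keeps the orientation; v is the mean speed in mm/s. With max_force (N) it stops when the force on the tool has changed by that much, and returns True; else False.
- ctrl.goto_joints(angles): joint-space move.
- ctrl.move_gripper(opening, f_grip=None): opening from 0.0 (shut) to 1.0 (fully open); f_grip is the grip in N (None keeps the last); returns when the fingers have stopped.
- ctrl.hold(seconds).
- ctrl.ik(position, orientation): joint angles nearest the present ones, or None.
- viewer.grab_frame(name): name is "side" or "top" or "wrist"; returns a dict with "frame" (420x560x3 uint8, blue, green, red), "depth" (420x560 float32, mm along the optical axis (not along the pixel's ray), 0 where there is no reading), "intrinsics" (3x3 intrinsics, pixels), "rvec" (rotation vector, rad) and "tvec" (3), from world to camera coordinates, as OpenCV has them; the wrist camera has in their place "hand_eye" (4x4, takes a point from camera to tool coordinates, whose origin is the TCP and whose axes are the flange's). Camera axes: x right, y down, z forward; pixel columns grow to the right and rows downward; lengths in mm; the calibration is good to about 2 mm. The wrist camera is an equidistant fisheye: a pixel r from the principal point sees the ray r / f radians off the axis. A picture is of the moment at which its call begins: read the wrist's pose just before it.
A pose or a line that the arm cannot do raises ctrl.PlanningError and nothing moves.
- workorder.finish_job(): hands the job in; it is judged then, once.
Readings, each from a call of its own:
- ctrl.current_t(): time.
- ctrl.current_qpos(): joint angles.
- ctrl.current_qvel(): joint speeds.
- ctrl.current_effort(): joint torques, N m.
- ctrl.current_ee_pos(): TCP position.
- ctrl.current_orientation(): TCP orientation.
- ctrl.current_contact_force(): force on the tool from outside, world axes, zero at the start.
- ctrl.current_wrist_torque(): the same for the moment, N m.
- ctrl.current_opening(): opening from 0.0 (shut) to 1.0 (fully open).
- ctrl.current_finger_force(): force on a finger pad.
Only numpy, scipy, OpenCV 4.12 (cv2) and the standard library are available. Lean on these libraries where they do the work, as an engineer would, in place of code of your own. Each camera call takes 0.05 s, during which the arm holds its last target. There are 200 camera calls.

TASK

Make up the two gift trays from the stock: in the long tray put the large soap bar in the large compartment nearest the robot, the round soap in the middle one and the flat tin in the small far one; in the short tray put the small soap bar in the larger near compartment and the glass bottle in the smaller far one. Set each thing down flat or upright in the middle of its compartment, both bars lying square with their length along the tray, and never tip the bottle over. Leave the tall tin, the stamp and the soap dish where they stand.

Things in the scene. Friction and masses are not known exactly. Their poses are not given: they have to be found in the camera images.
- long_tray: Fixed wooden tray, 3 compartments in a row; left or right of the stock, the short tray opposite. Outside 278 x 108 mm; walls 4 mm thick, 18 mm high; floor 5 mm thick. Origin: centre of underside; x along its length, away from the robot, z up. Compartments 100 mm wide (y), centred on the x axis: large (106 long) at x = -82 mm, nearest the robot; middle (80) at +15; small (76) at +97, far end.
- short_tray: Fixed wooden tray with 2 compartments. Outside 164 x 108 mm; walls 4 mm thick, 18 mm high; floor 5 mm thick. Origin: centre of underside; x along its length, away from the robot, z up. Compartments 100 mm wide (y), centred on the x axis: larger (88 mm long) at x = -34 mm, nearest the robot; smaller (64) at +46 mm, far end.
- large_bar: Large cream bar of soap (the single one between the trays, not those on the curing board or in the carton), a rounded block 80 x 52 x 28 mm (x, y, z) lying flat on the table, weighs about 0.12 kg. Origin: centre of the underside, z up.
- small_bar: Small cream bar of soap, a rounded block 58 x 36 x 24 mm (x, y, z) lying flat, about 0.05 kg. Origin: centre of the underside, z up.
- round_soap: Cream round soap, a disc 52 mm in diameter and 26 mm high, lying flat, about 0.06 kg. Origin: centre of the underside, z up.
- flat_tin: Flat bare-aluminium balm tin with a lid, a cylinder 46 mm in diameter and 30 mm high, standing upright, about 0.06 kg (wider than it is tall, unlike the tall tin). Origin: centre of the underside, z up.
- bottle: Small amber glass bottle with a black cap and a paper label, 34 mm in diameter at the body and 68 mm high overall, standing upright, about 0.08 kg; straight-sided from 5 to 32 mm above its foot. Origin: centre of the underside, z up.
- tall_tin: Tall bare-aluminium tin, 40 mm in diameter and 56 mm high, standing among the stock. Not for the kits: it stays where it is. Origin: centre of the underside, z up.
- stamp: Wooden soap stamp, a dark 44 x 44 x 18 mm block with a pale turned handle, 66 mm high in all. Stays where it is. Origin: centre of the underside, z up.
- soap_dish: Slatted pale wood soap dish, 72 x 52 mm, 15 mm high. Stays where it is. Origin: centre of the underside, z up.
Mind the look-alikes: they are no part of the job. What is shaped like the bottle but blue is not meant. Leave any green look-alike of the flat_tin alone.

How it is judged (in metres and radians):
At the end, for the whole second after the job is handed in: Each of the five things rests on the floor of its own compartment, within 15 mm of its centre along and across the tray, upright within 7 degrees, bars within 15 degrees of the tray's length; the tall tin, stamp and soap dish within 20 mm of where they were (x of large_bar in the frame of long_tray between -0.097 and -0.067 m and y of large_bar in the frame of long_tray between -0.015 and 0.015 m and z of large_bar in the frame of long_tray between 0.001 and 0.009 m and angle between each of large_bar, round_soap, flat_tin, small_bar, bottle's own z axis and vertical below 0.12 rad and linear speed of each of large_bar, round_soap, flat_tin, small_bar, bottle below 0.01 m/s and angle between the x axis of large_bar and the x axis of long_tray, either way round below 0.26 rad and x of round_soap in the frame of long_tray between 0 and 0.03 m and y of round_soap in the frame of long_tray between -0.015 and 0.015 m and z of round_soap in the frame of long_tray between 0.001 and 0.009 m and x of flat_tin in the frame of long_tray between 0.082 and 0.112 m and y of flat_tin in the frame of long_tray between -0.015 and 0.015 m and z of flat_tin in the frame of long_tray between 0.001 and 0.009 m and x of small_bar in the frame of short_tray between -0.049 and -0.019 m and y of small_bar in the frame of short_tray between -0.015 and 0.015 m and z of small_bar in the frame of short_tray between 0.001 and 0.009 m and angle between the x axis of small_bar and the x axis of short_tray, either way round below 0.26 rad and x of bottle in the frame of short_tray between 0.031 and 0.061 m and y of bottle in the frame of short_tray between -0.015 and 0.015 m and z of bottle in the frame of short_tray between 0.001 and 0.009 m and distance of each of tall_tin, stamp, soap_dish from where it was at the start of the episode below 0.02 m); the robot touches nothing.
It fails at once if the glass bottle is tipped over (angle between bottle's own z axis and vertical above 1 rad).
It fails at once if the tall tin is pushed out of its place (distance of tall_tin from where it was at the start of the episode above 0.02 m).
It fails at once if the stamp is pushed out of its place (distance of stamp from where it was at the start of the episode above 0.02 m).
It fails at once if the soap dish is pushed out of its place (distance of soap_dish from where it was at the start of the episode above 0.02 m).
It also fails if it takes over 131 s, if anything falls off the work surface, if the arm or the gripper's body presses on something with over 40 N, if the wrist force passes 120 N, or if a joint passes its speed limit or range.

## Working session

There is one attempt and no reset: what is moved stays moved. The work goes in short steps, each a Python script; the robot and the scene stay as the last script left them, time stands still between calls to the robot, and variables do not carry over. Pictures are saved under pics/ and viewed, at most 14 in all, crops included, and the job is handed in when it is done.

```bash
ls; mkdir -p pics
python3 - <<'E'
from rig import ctrl, viewer
import cv2,numpy as np,pickle
d={}
for n in("top","side"):
    f=viewer.grab_frame(n); d[n]=f; cv2.imwrite(f"pics/{n}0.png",f["frame"])
    R=cv2.Rodrigues(np.array(f["rvec"],float))[0]; print(n,f["intrinsics"],(-R.T@np.array(f["tvec"]).ravel()).round(0),R[2].round(2))
pickle.dump(d,open("f0.pkl","wb"))
print(ctrl.current_t(),ctrl.current_orientation())
E
```

```text
pics
top [[495.3332743    0.         274.97094717]
 [  0.         495.3332743  203.63793776]
 [  0.           0.           1.        ]] [ 324.   10. 1150.] [ 0.18 -0.02 -0.98]
side [[396.37061857   0.         277.20207538]
 [  0.         396.37061857 213.04941848]
 [  0.           0.           1.        ]] [ 220. -500.  516.] [ 0.41  0.65 -0.64]
0.1 [-6.97390903e-01 -3.06264342e+00  2.69923828e-03]
```

View pics/top0.png

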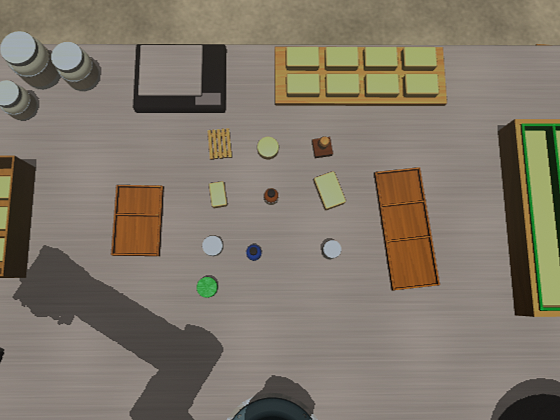

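View pics/side0.png

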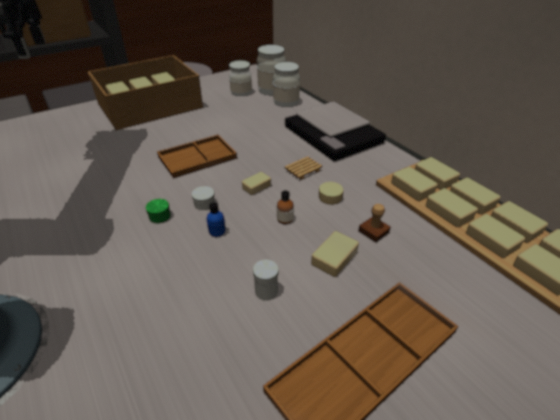

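The top view has the robot at the bottom, +y to the left. The long tray is at right (406,228) and the short tray at left (138,220).

Candidates, with top-view pixels:
- **Flat tin:** (212,245). Look-alikes are the green one (207,287) and the tall tin (332,249), which the side view shows as tall.
- **Bottle:** amber at (271,196). The blue one (254,252) is a decoy.
- **Bars:** small at (218,195), large at (329,190). The bars on the board (275–445,75), in the carton and in the crate are not meant.
- **Round soap:** (268,147).
- **Stays put:** stamp (322,147) and dish (219,143).

```bash
cat > vis.py <<'E'
import cv2,numpy as np
def world(f):
    K=f["intrinsics"];R=cv2.Rodrigues(np.array(f["rvec"],float))[0];t=np.array(f["tvec"],float).ravel()
    v,u=np.mgrid[:420,:560];d=f["depth"].astype(float)
    P=np.stack([(u-K[0,2])/K[0,0]*d,(v-K[1,2])/K[1,1]*d,d],-1)
    return (P-t)@R, d>0
SEED=dict(large_bar=(329,190,28),small_bar=(218,195,24),round_soap=(268,147,26),flat_tin=(212,245,30),bottle=(271,196,68),
 blue=(254,252,68),tall_tin=(332,249,56),stamp=(322,147,66),dish=(219,143,15),green=(207,287,30))
def comp(mask,u,v):
    n,l=cv2.connectedComponents(mask.astype(np.uint8))
    w=l[v-6:v+7,u-6:u+7];w=w[w>0]
    return (l==np.bincount(w).argmax()) if len(w) else None
E
python3 - <<'E'
import pickle
from vis import *
d=pickle.load(open("f0.pkl","rb"));f=d["top"];W,ok=world(f)
print("table z",np.percentile(W[300:340,250:400,2],[5,50,95]))
z=W[...,2]
for k,(u,v,h) in SEED.items():
    m=comp(ok&(z>7)&(z<120),u,v)
    if m is None: print(k,"none");continue
    top=m&(z>z[m].max()-8) if k in("bottle","blue","stamp") else m&(z>h*0.75)
    r=cv2.minAreaRect(W[top][:,:2].astype(np.float32))
    print(k,m.sum(),top.sum(),"zmed",np.median(z[top]).round(1),np.array(r[0]).round(1),np.array(r[1]).round(1),round(r[2],1),W[top][:,:2].mean(0).round(1))
for k,(u,v,a,b) in dict(long=(406,228,45,75),short=(138,220,40,50)).items():
    m=np.zeros(z.shape,bool);m[v-b:v+b,u-a:u+a]=1;hsv=cv2.cvtColor(f["frame"],cv2.COLOR_BGR2HSV)
    br=m&(hsv[...,1]>110)
    for n,mm in(("col",br),("z>11",m&(z>11)&(z<30))):
        # project onto z from colour -- use true world points
        r=cv2.minAreaRect(W[mm][:,:2].astype(np.float32));print(k,n,mm.sum(),np.array(r[0]).round(1),np.array(r[1]).round(1),round(r[2],1),z[mm].max().round(1))
c=f["frame"][120:305,95:450];cv2.imwrite("pics/crop.png",cv2.resize(c,None,fx=2.2,fy=2.2,interpolation=cv2.INTER_CUBIC))
E
```

```text
table z [-3.4508248   0.11289565  3.76363643]
large_bar 798 754 zmed 27.8 [ 568.7 -133.8] [80.7 52.5] 19.8 [ 567.4 -133.6]
small_bar 395 378 zmed 23.8 [560.2 126.8] [58.1 36.1] 8.6 [559.4 126.4]
round_soap 391 359 zmed 25.7 [673.   10.1] [47.4 50.7] 90.0 [672.1  10. ]
flat_tin 328 322 zmed 30.0 [439.4 136.1] [44.4 44.1] 26.2 [439.  136.2]
bottle 204 48 zmed 67.5 [552.9   2.4] [15.8 15.4] 44.9 [553.    2.9]
blue 194 51 zmed 67.9 [423.4  42.4] [15.6 15.4] 0.0 [423.2  42.5]
tall_tin 288 259 zmed 56.1 [ 427.9 -131.9] [37.3 38.9] 44.2 [ 427.7 -131.5]
stamp 356 61 zmed 64.7 [ 675.6 -120.8] [21.1 18.6] 69.6 [ 674.9 -120.5]
dish 532 475 zmed 15.0 [684.7 125.3] [72.8 51.9] 5.7 [684.6 125.6]
green 342 337 zmed 29.8 [346.7 147. ] [44.7 43.9] 64.3 [346.6 146.7]
long col 5514 [ 467.1 -175.5] [277.7 398.3] 5.7 1150.2
long z>11 946 [ 481.5 -311. ] [278.4 109.8] 6.0 24.4
short col 3300 [465.5 182.9] [407.8 183.1] 74.8 1150.2
short z>11 617 [500.9 311.9] [109.6 164.3] 88.7 22.6
```

View pics/crop.png

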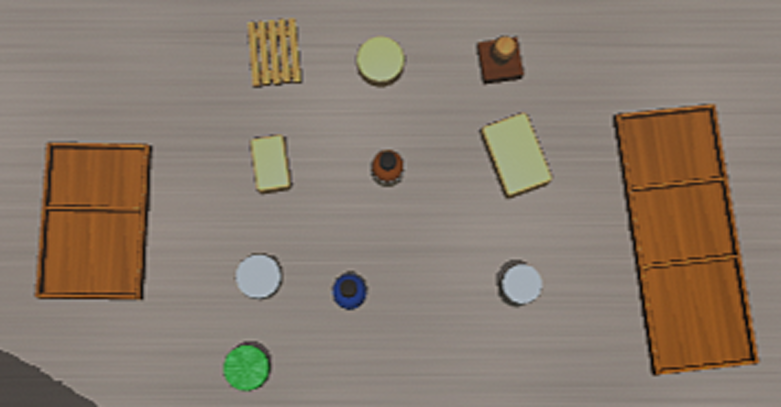

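Choice confirmed in the crop: the aluminium flat tin is at crop (258,275), amber bottle (387,167), small bar (270,163), large bar (516,155) and round soap (380,60). Blue and green are left alone. I'll start with the large bar.

```bash
cat > job.py <<'E'
import numpy as np
from scipy.spatial.transform import Rotation as Ro
from rig import ctrl,viewer
LT=(481.5,-311.,np.radians(6.0));ST=(500.9,311.9,np.radians(-1.3))
# name: x,y,yaw(None=round),width,tray,compartment x
OB=dict(large_bar=(568.7,-133.8,np.radians(19.8),52,LT,-82),round_soap=(672.,10.,None,52,LT,15),
 flat_tin=(439.4,136.1,None,46,LT,97),small_bar=(560.2,126.8,np.radians(8.6),36,ST,-34),bottle=(553.,2.6,None,34,ST,46))
UP,ZG=150,20
def rv(a):
    c,s=np.cos(a),np.sin(a)
    return Ro.from_matrix(np.array([[c,s,0],[s,-c,0],[0,0,-1.]])).as_rotvec()
def run(name,grip=40):
    x,y,a,w,T,cx=OB[name]; pa=T[2]; a=pa if a is None else a
    px,py=T[0]+cx*np.cos(pa),T[1]+cx*np.sin(pa)
    best=[]
    for k in(0,np.pi):
        q=[ctrl.ik(p,rv(o+k)) for p,o in(((x,y,UP),a),((x,y,ZG),a),((px,py,UP),pa),((px,py,ZG+5),pa))]
        if all(i is not None for i in q): best.append((max(abs(i[5]) for i in q),k))
    k=min(best)[1]; A,PA=rv(a+k),rv(pa+k)
    ctrl.move_gripper(min(1,(w+22)/85))
    ctrl.reach((x,y,UP),A); ctrl.move_linear((x,y,ZG),v=150)
    ctrl.move_gripper(0,f_grip=grip); o1=ctrl.current_opening()
    ctrl.move_linear((x,y,UP),v=200)
    o2=ctrl.current_opening(); print(name,"opening mm",o1*85,o2*85,"finger",ctrl.current_finger_force())
    if abs(o2*85-w)>8: print("GRASP?"); return False
    ctrl.reach((px,py,UP),PA); ctrl.move_linear((px,py,ZG+14),v=150)
    hit=ctrl.move_linear((px,py,ZG+5),v=40,max_force=8)
    print("hit",hit,np.round(ctrl.current_ee_pos(),1))
    ctrl.move_gripper((w+10)/85); ctrl.move_linear((px,py,UP),v=200)
    print("t",ctrl.current_t()); return True
E
python3 -c "
from job import *
run('large_bar')"
```

```text
large_bar opening mm 51.097528132978944 51.045570326424695 finger 42.45573341846466
hit True [ 401.1 -320.7   26.2]
t 8.35
```

Run:
```python
from job import *
import cv2
for n in('round_soap','flat_tin','small_bar'):
    if not run(n): break
ctrl.reach((480,0,300),rv(0))
cv2.imwrite("pics/t1.png",viewer.grab_frame("top")["frame"])
```

```text
round_soap opening mm 50.17622487243417 49.9556780846186 finger 41.61997702438384
hit True [ 497.9 -310.6   26.7]
t 15.9833
flat_tin opening mm 42.647182662063024 43.03567862297656 finger 40.66558241844177
hit True [ 579.3 -301.9   26. ]
t 23.9917
small_bar opening mm 35.08740915813795 34.82082289846434 finger 41.233797669410706
hit True [468.3 313.4  26.1]
t 31.0333
```

View pics/t1.png

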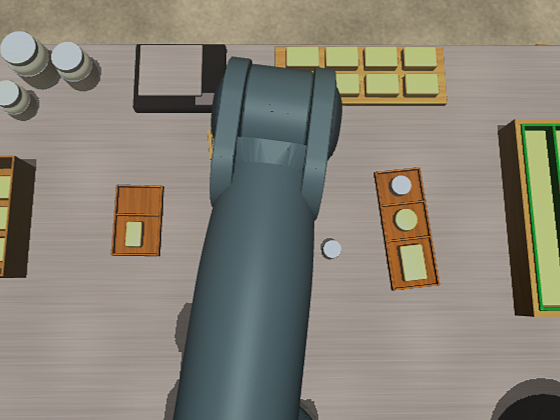

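The four pieces are in place: long tray tin (401,185), round soap (406,219), large bar (413,263), and small bar (134,234) in the short tray. Now the bottle, then a measured check.

Run:
```python
from job import *
from vis import *
run('bottle')
ctrl.goto_joints([1.6,0.377,0.081,1.274,0,1.46]); ctrl.hold(0.5)
f=viewer.grab_frame("top");cv2.imwrite("pics/t2.png",f["frame"]);W,ok=world(f);z=W[...,2]
for n,(x,y,a,w,T,cx) in OB.items():
    c,s=np.cos(T[2]),np.sin(T[2]);d=W[...,:2]-np.array(T[:2])
    L=np.stack([d@[c,s],d@[-s,c]],-1)
    m=ok&(abs(L[...,0]-cx)<45)&(abs(L[...,1])<46)&(z>24)&(z<90)
    if n=='bottle': m&=z>60
    m=comp(m,*np.argwhere(m).mean(0).astype(int)[::-1])
    r=cv2.minAreaRect(L[m].astype(np.float32))
    print(n,m.sum(),np.round(np.array(r[0])-[cx,0],1),np.round(r[1],1),round(r[2],1),"ztop",np.median(z[m]).round(1))
for k in("tall_tin","stamp","dish"):
    u,v,h=SEED[k];m=comp(ok&(z>7)&(z<120),u,v);t=m&(z>(h-8 if k=="stamp" else h*.75));print(k,W[t][:,:2].mean(0).round(1))
print(ctrl.current_t(),ctrl.current_contact_force())
```

```text
bottle opening mm 32.65963330919986 32.52432912705624 finger 39.70922130451072
hit True [548.4 311.5  26.3]
t 41.7
large_bar 828 [-0.5  1.9] [54.1 79.7] 89.5 ztop 32.8
round_soap 392 [1.5 2.8] [49.6 49.5] 71.9 ztop 31.0
flat_tin 319 [0.6 2.5] [43.9 46.1] 38.6 ztop 34.8
small_bar 400 [0. 3.] [57.5 36.6] 1.9 ztop 28.4
bottle 59 [0.8 2.7] [15.9 16. ] 61.4 ztop 72.2
tall_tin [ 427.7 -131.5]
stamp [ 674.  -119.6]
dish [684.7 125.2]
44.6833 [0.48803176 0.26687604 0.17719136]
```

View pics/t2.png

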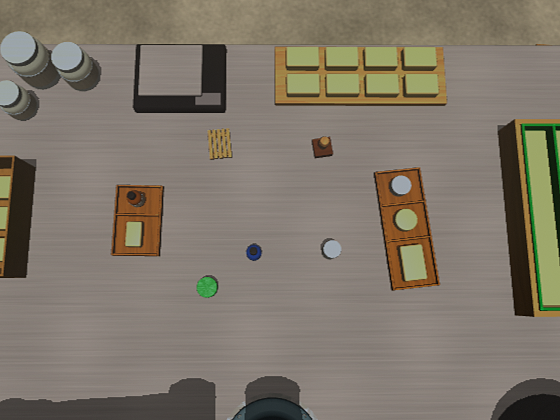

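All five pieces sit within 3 mm of their compartment centres at the right heights. The tall tin (332,249), stamp (322,147) and dish (219,143) haven't moved, and the arm is clear.

```bash
python3 -c "
from rig import workorder
print(workorder.finish_job())"
```

```text
the job is handed in; nothing more can be done
None
```

I filled both trays and handed the job in at about 45 s; the last camera check showed all five pieces upright within about 3 mm of their compartment centres and the tall tin, stamp and soap dish unmoved, but no verdict came back.

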